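Tip the sorting board: mixing balls roll off, the emblem stays

ROBOT

A 7-joint arm with a two-finger parallel gripper is mounted at the origin on a cart in front of the work surface, level with it; the furniture and walls round the work are solid. World frame = base frame: x ahead of the robot, y to its left, z up, the work surface at z = 0. Lengths are in m, angles in rad, forces in N, time in s.
With the tool pointing down it reaches from about 0.375 to 0.925 m from the base axis. Payload 3.1 kg.
Tool frame: the origin (TCP) lies between the finger pads; the fingertips stand 19 mm ahead of it and the grasp point (between the pads) is the TCP; z points along the fingers, y is the direction in which the jaws open and shut (so a half turn about z gives the same grasp; the last joint's range is limited). The gripper opens to 85 mm and grips with 20 to 120 N. Pads are 22 mm wide; open, the fingers measure 114 mm over their backs; the gripper's body (76 mm by 85 mm) begins 54 mm behind the grasp point. The pads swing forward as they close: fully open they stand 13 mm farther back than shut.
Start: joints at [-1.444, 0.383, 0.044, 1.598, -0.018, 1.161, -0.05], TCP at [0.145, 0.634, 0.25] pointing down, gripper open.
Joint ranges: [-2.61, 2.61], [-0.41, 2.15], [-1.48, 1.57], [0, 2.5], [-1.57, 4.71], [0.05, 1.97], [-2.85, 2.85]. Speed limits (rad/s): [2.79, 2.79, 3.14, 3.14, 3.14, 3.14, 3.14].

INTERFACE

Orientations are given as a unit quaternion [x, y, z, w].
In Python, from bench import move_ptp, movel, move_j, move_gripper, pause, inverse_kinematics, read_camera, camera_params, MotionError, sign_off, look_for, tip_of, read_time_s, read_qpos, read_joint_vel, read_effort, read_eef_pos, read_tcp_rot, read_ft_force, read_ft_torque, read_finger_gap gives the robot as it stands. Calls block until the motion is done:
- move_ptp(position, orientation): joint-space move of the TCP to a pose.
- movel(position, orientation=None, speed=0.15): straight line of the TCP; orientation=None keeps the orientation; speed is the mean speed in m/s.
- move_j(angles): joint-space move.
- move_gripper(opening, effort=None): finger opening in m; effort is the grip in N (None keeps the last); returns when the fingers have stopped.
- pause(seconds).
- inverse_kinematics(position, orientation): joint angles nearest the present ones, or None.
- read_camera(name): name is "scene" or "top" or "wrist"; returns the picture (384x512x3 uint8, red, green, blue); there is no depth.
- camera_params(name): a dict with "K" (3x3 intrinsics, pixels), "camera_from_world" (4x4, takes a point from world to camera coordinates). Camera axes: x right, y down, z forward; pixel columns grow to the right and rows downward; lengths in m; the calibration is good to about 2 mm. A picture is of the moment at which its call begins: read the wrist's pose just before it. camera_params takes no time and is no camera call; for the wrist camera it gives the pose at the moment of the call.
A pose or a line that the arm cannot do raises MotionError and nothing moves.
- sign_off(): hands the job in, once; it reports no verdict.
Trained networks look in the newest picture that a camera, given by its name, has taken for a name from the list of things; names that differ only in an ending like _2 or _b are one class to them, and where a whole thing is asked for, a point or a joint stands for the part that bears it (a point fixed in the world has none). Each returns a list of dicts, best first, with "confidence" (0 to 1); they miss things now and then, are a little off and sometimes report something else, mostly with a low value. They report only what shows in the picture. A call takes as long as a camera call. They do not tell look-alikes from the thing itself.
- look_for(camera, name): "at" ([column, row] in pixels, amid what is visible of it).
- tip_of(camera, name): "at" ([column, row] in pixels: a listed point, or the origin of a listed thing).
Readings, each from a call of its own:
- read_time_s(): time.
- read_qpos(): joint angles.
- read_joint_vel(): joint speeds.
- read_effort(): joint torques, N m.
- read_eef_pos(): TCP position.
- read_tcp_rot(): TCP orientation.
- read_ft_force(): force on the tool from outside, world axes, zero at the start.
- read_ft_torque(): the same for the moment, N m.
- read_finger_gap(): finger opening in m.
Only numpy, scipy, OpenCV 4.12 (cv2) and the standard library are available. Lean on these libraries where they do the work, as an engineer would, in place of code of your own. Each camera call takes 0.05 s, during which the arm holds its last target. There are 200 camera calls.

TASK

Two steel paint-mixing balls and a chrome emblem lie together on the hinged sorting board. Lift the board by its bar handle so that both balls roll off into the catch bin behind it while the emblem stays on the board, without touching the balls; let the board back down, then lay the emblem from the board flat in the middle of the round tan tray. Leave the look-alike emblem on the table where it is.

Things in the scene. Friction and masses are not known exactly. Their poses are not given: they have to be found in the camera images.
- bin (a point): Centre of the inner floor (10 mm above the table) of the catch bin, the far end of the fixed plywood rig (295 x 262 mm). x points from the board into the bin, square to the hinge; y along the hinge; z up. Inside 92 mm along x, 246 mm along y; far wall and side cheeks reach 85 mm above the table. Hinge line: at x = -66 mm here, 50 mm above the table.
- board (a joint): Tilt of the board in rad: 0 lying down, up to 0.8 as its handle side is lifted. At 0 it slopes 0.05 rad back toward the handle, so balls rest on its near rail. About 0.3 rolls the balls off in about a second; much more (0.5 and up) may let the emblem slide. Free hinge: the 0.35 kg board falls back when let go.
- handle (a point): Middle of the board's round steel bar (12 mm thick, 100 mm long, along the hinge), 67 mm above the table at rest, 60 mm free to the near rail. Axes of the board: x to the hinge, y along the bar, z out of its face. In this frame: hinge line x = 225, z = -28 mm; face z = -28, x = 68 to 237, y = -112 to 112 mm; near rail 14, side rails 8 mm high; far edge open.
- ball_a: Steel ball, 22 mm across, 44 g, on the board; its origin is its centre.
- ball_b: A second, identical steel ball, 22 mm across, 44 g, on the board; its origin is its centre.
- emblem: Chrome car emblem, the one lying on the board: flat winged star 36 x 90 mm, 9 mm thick (14 at the boss), 60 g. Origin at the centre of its underside, z up, length along y. Grip it across x at y = +3 mm (points from x = -14 to 18), low down: its edges are upright only 2 to 7 mm above the underside. At the start its length runs roughly from handle to hinge, clear of the balls' way.
- tray: Round tan lacquered tray with a star of fine curved lines, fixed, 330 mm across; origin at the centre of its underside, 6 mm above the table plane; flat floor 3 mm and rim 17 mm above the origin; the floor reaches about 140 mm from the centre.
- spare: A look-alike chrome emblem of the same size lying on the bare table to one side: to be left alone. Origin at the centre of its underside.
Mind the look-alikes: they are no part of the job. Leave any black or purple look-alike of the emblem alone.

How it is judged:
By the outcome, as a careful person would: the job done as asked, in the order asked, and still so for the second after the job is handed in, with the robot touching nothing.
It also fails if it takes over 54 s, if anything falls off the work surface, if the arm or the gripper's body presses on something with over 40 N, if the wrist force passes 120 N, or if a joint passes its speed limit or range.

## Working session

There is one attempt and no reset: what is moved stays moved. The work goes in short steps, each a Python script; the robot and the scene stay as the last script left them, time stands still between calls to the robot, and variables do not carry over. Pictures are saved under pics/ and viewed, about 8 in all and at most 12, crops included, and the job is handed in when it is done.

```bash
mkdir -p pics; python3 - <<'E'
from bench import *
import cv2,numpy as np
for c in ("scene","top"):
    im=read_camera(c); cv2.imwrite(f"pics/{c}0.png",im[:,:,::-1])
    p=camera_params(c); print(c,np.round(p["K"],1).tolist(),np.round(p["camera_from_world"],3).tolist())
    for n in ("bin","board","handle","ball_a","emblem","tray"):
        for f in (look_for,tip_of):
            try: print(n,f.__name__,[(np.round(d["at"]).tolist(),round(d["confidence"],2)) for d in f(c,n)][:4])
            except Exception as e: print(n,f.__name__,e)
print(read_time_s(),read_eef_pos(),read_tcp_rot())
E
```

```text
scene [[477.5, 0.0, 258.9], [0.0, 477.5, 183.1], [0.0, 0.0, 1.0]] [[-0.827, -0.561, 0.021, 0.436], [-0.338, 0.467, -0.817, 0.316], [0.449, -0.683, -0.576, 1.616], [0.0, 0.0, 0.0, 1.0]]
bin call [([249.0, 178.0], 0.79)]
bin call [([243.0, 184.0], 0.97)]
board call [([264.0, 177.0], 0.57)]
board call it knows: ball, bin, emblem, handle, spare, tray
handle call [([266.0, 174.0], 0.78)]
handle call []
ball_a call []
ball_a call []
emblem call []
emblem call [([344.0, 174.0], 0.47), ([272.0, 152.0], 0.46)]
tray call [([196.0, 234.0], 0.73), ([250.0, 176.0], 0.21)]
tray call [([207.0, 237.0], 0.81)]
top [[351.5, 0.0, 259.9], [0.0, 351.5, 192.4], [0.0, 0.0, 1.0]] [[-0.014, -1.0, -0.001, -0.074], [-0.986, 0.014, -0.167, 0.59], [0.167, -0.002, -0.986, 1.166], [0.0, 0.0, 0.0, 1.0]]
bin call [([286.0, 180.0], 0.64)]
bin call [([280.0, 158.0], 0.93)]
board call [([291.0, 195.0], 0.75), ([292.0, 180.0], 0.33)]
board call it knows: ball, bin, emblem, handle, spare, tray
handle call [([290.0, 199.0], 0.81)]
handle call [([304.0, 237.0], 0.95)]
ball_a call []
ball_a call [([311.0, 209.0], 0.54), ([320.0, 210.0], 0.46)]
emblem call [([411.0, 195.0], 0.65), ([375.0, 251.0], 0.44)]
emblem call [([354.0, 158.0], 0.63), ([408.0, 198.0], 0.63), ([288.0, 201.0], 0.6), ([369.0, 251.0], 0.42)]
tray call [([183.0, 186.0], 0.57)]
tray call [([184.0, 182.0], 0.82), ([304.0, 236.0], 0.44)]
1.2 [0.14488813 0.63363912 0.25024535] [ 1.12135449e-01  9.93692931e-01 -2.10499318e-05 -2.90508090e-07]
```

View pics/scene0.png

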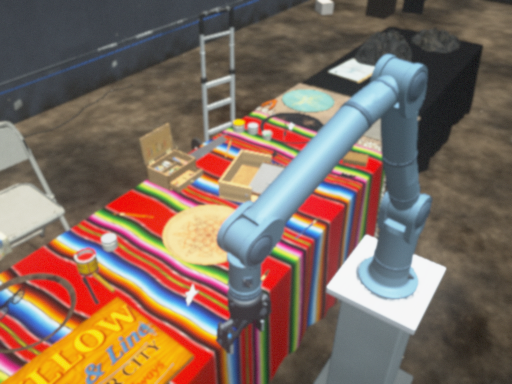

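View pics/top0.png

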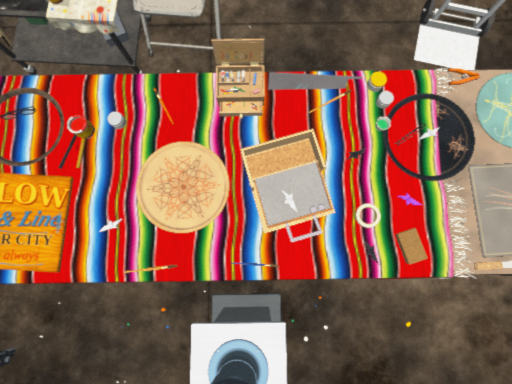

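The top view shows the rig with the emblem at about (290,200), the handle at (304,237) and the bin at (280,158). The tray is at (184,185) and the spare at (110,225). Next I'll compute the poses and take a wrist look.

```bash
cat > h.py <<'E'
from bench import *
import numpy as np, cv2
from scipy.spatial.transform import Rotation as R
def w(cam,px,z,P=None):
    P=P or camera_params(cam); T=np.array(P["camera_from_world"]); K=np.array(P["K"])
    d=T[:3,:3].T@np.linalg.solve(K,[px[0],px[1],1]); c=-T[:3,:3].T@T[:3,3]
    return c+d*(z-c[2])/d[2]
def proj(cam,p,P=None):
    P=P or camera_params(cam); T=np.array(P["camera_from_world"]); q=np.array(P["K"])@(T[:3,:3]@p+T[:3,3]); return q[:2]/q[2]
def down(yaw,tilt=0):
    # tool z down, tool y at heading yaw; 
    return None
def quat(ydir,zdir=(0,0,-1)):
    y=np.array([*ydir,0.0])[:3]; z=np.array(zdir,float); z/=np.linalg.norm(z); y=y-z*(y@z); y/=np.linalg.norm(y)
    return R.from_matrix(np.c_[np.cross(y,z),y,z]).as_quat()
E
sed -i '/^def down/,/return None/d' h.py
python3 - <<'E'
from h import *
b=w("top",(280,158),.01); h=w("top",(304,237),.067); t=w("top",(184,184),.008)
e=w("top",(290,201),.047)
print(b,h,t,e,np.linalg.norm((b-h)[:2]))
u=(b-h)[:2];u/=np.linalg.norm(u);print(u,np.degrees(np.arctan2(u[1],u[0])))
# wrist camera mount
P=camera_params("wrist");T=np.array(P["camera_from_world"]);Rt=R.from_quat(read_tcp_rot()).as_matrix()
c=-T[:3,:3].T@T[:3,3]; print("cam in tool",Rt.T@(c-read_eef_pos()),"\n",np.round(Rt.T@T[:3,:3].T,2),np.round(P["K"]))
for s in (1,-1):
  for p in ([h[0],h[1],.067],[h[0],h[1],.25],[e[0],e[1],.25],[t[0],t[1],.1]):
    print(s,np.round(p,2),inverse_kinematics(p,quat(s*u)))
E
```

```text
[ 0.72090839 -0.15787434  0.01      ] [ 0.4326362  -0.22788025  0.067     ] [0.63013795 0.18916663 0.008     ] [ 0.55741718 -0.18641689  0.047     ] 0.29665078108313764
[0.97175606 0.23598762] 13.649846635823511
cam in tool [ 0.08016569  0.00031058 -0.12305111] 
 [[-0.   -0.95 -0.31]
 [ 1.   -0.    0.  ]
 [-0.   -0.31  0.95]] [[342.   0. 255.]
 [  0. 342. 195.]
 [  0.   0.   1.]]
1 [ 0.43 -0.23  0.07] [-0.38800343  0.51597359  0.93069837  2.14301549 -0.60546321  0.7688019
  1.17462017]
1 [ 0.43 -0.23  0.25] [-1.29151983 -0.35808935  1.53664549  2.01683899  0.39084904  1.16664548
  0.32041265]
1 [ 0.56 -0.19  0.25] [-0.63878741  0.48185834  1.15736932  1.79003206 -0.47538337  1.18699796
  0.90094946]
1 [0.63 0.19 0.1 ] [-0.82470153  0.63944301  0.63344453  1.70852443 -0.45131416  0.94395607
  0.22304976]
-1 [ 0.43 -0.23  0.07] [-0.63703309  0.95092908  1.36920709  2.14946974 -1.10867892  1.09936896
 -1.56856684]
-1 [ 0.43 -0.23  0.25] [-0.86423186  0.25541411  1.43974526  2.01622435 -0.28375069  1.10776697
 -2.20266014]
-1 [ 0.56 -0.19  0.25] [-0.72910634  0.66478998  1.38289     1.79238479 -0.68456233  1.28137635
 -2.06985533]
-1 [0.63 0.19 0.1 ] [-1.19087476  1.12066308  1.36193728  1.7237401  -1.14304863  1.31729449
 -2.47381739]
```

```bash
python3 - <<'E'
from h import *
u=np.array([0.972,0.236]); h=np.array([.4326,-.2279])
move_gripper(.04)
move_j([.40,.383,.044,1.598,-.018,1.161,.75])
print(R.from_quat(read_tcp_rot()).as_matrix()[:,1],read_eef_pos())
c=h+u*.14
q=quat(u); 
move_ptp([*c,.27],q); print(np.round(read_qpos(),2),read_time_s())
P=camera_params("wrist"); im=read_camera("wrist"); cv2.imwrite("pics/w1.png",im[:,:,::-1])
import json; json.dump({k:np.array(v).tolist() for k,v in P.items()},open("w1.json","w"))
for n,z in (("handle",.067),("bin",.01),("ball_a",.055),("emblem",.045)):
    for f in ("look_for","tip_of"):
        print(n,f,[(np.round(d["at"]).tolist(),round(d["confidence"],2),np.round(w("wrist",d["at"],z,P),3).tolist()) for d in globals()[f]("wrist",n)][:4])
E
```

```text
[9.54107839e-01 2.99462868e-01 4.71513311e-04] [ 0.57184513 -0.30905335  0.25016461]
[ 0.25  0.27  0.01  1.7  -0.    1.17  0.5 ] 5.85
handle look_for [([261.0, 141.0], 0.68, [0.568, -0.164, 0.067])]
handle tip_of [([115.0, 177.0], 0.94, [0.437, -0.233, 0.067])]
bin look_for [([341.0, 140.0], 0.94, [0.658, -0.15, 0.01])]
bin tip_of [([391.0, 154.0], 0.72, [0.718, -0.152, 0.01])]
ball_a look_for [([200.0, 217.0], 0.68, [0.525, -0.26, 0.055]), ([262.0, 142.0], 0.68, [0.569, -0.167, 0.055]), ([206.0, 239.0], 0.67, [0.536, -0.284, 0.055])]
ball_a tip_of [([200.0, 219.0], 0.85, [0.526, -0.262, 0.055]), ([205.0, 240.0], 0.81, [0.535, -0.285, 0.055])]
emblem look_for [([65.0, 312.0], 0.97, [0.39, -0.424, 0.045]), ([250.0, 152.0], 0.56, [0.561, -0.182, 0.045])]
emblem tip_of [([73.0, 310.0], 0.9, [0.398, -0.419, 0.045]), ([249.0, 148.0], 0.55, [0.558, -0.177, 0.045])]
```

View pics/w1.png

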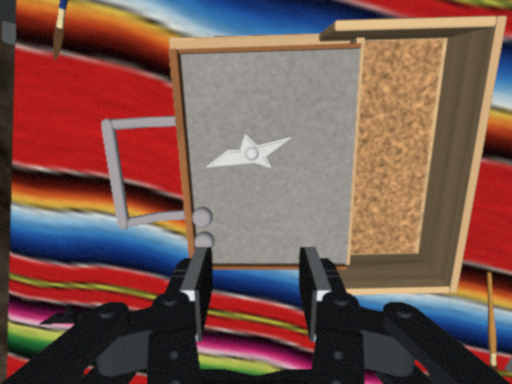

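Both balls rest on the near rail at (202,217) and (204,240). The emblem is at (250,152) and the bar runs from (104,123) to (122,225). Next I'll grip the bar and follow the arc.

```bash
cat >> h.py <<'E'
import json
P1=json.load(open("w1.json"))
e1,e2=w("wrist",(104,123),.067,P1)[:2],w("wrist",(123,226),.067,P1)[:2]
H0=w("wrist",(114,176),.067,P1)[:2]; B0=np.array([.718,-.152])
v=(B0-H0); v/=np.linalg.norm(v); u=v
hinge=np.array([*(H0+u*(.225*np.cos(.05)+.028*np.sin(.05))),.05])
def pose(th):
    a=th-.05; U=np.array([*u,0]); Z=np.array([0,0,1.])
    xb=np.cos(a)*U-np.sin(a)*Z; zb=np.sin(a)*U+np.cos(a)*Z
    return hinge-.225*xb+.028*zb, R.from_matrix(np.c_[np.cross(xb,-zb),xb,-zb]).as_quat()
E
python3 - <<'E'
from h import *
b=e1-e2; print(e1,e2,np.linalg.norm(b),"u from bar",np.degrees(np.arctan2(-b[0],b[1])),"u",np.degrees(np.arctan2(u[1],u[0])),H0,(e1+e2)/2)
for t in (0,.16,.32): p,q=pose(t); print(np.round(p,3),inverse_kinematics(p,q))
p,q=pose(0)
move_ptp(p+[0,0,.06],q); movel(p,q,.12)
move_gripper(0,40); print("gap",read_finger_gap(),"F",read_ft_force(),read_eef_pos()-p,read_time_s())
E
```

```text
[ 0.42048012 -0.18306527] [ 0.45053106 -0.28356939] 0.10490059827730444 u from bar 16.646773411690486 u 15.86447684677795 [ 0.4354314  -0.23230241] [ 0.43550559 -0.23331733]
[ 0.435 -0.232  0.067] [ 0.40407953  0.3354621   0.0249191   2.1256203  -0.06764474  0.64358393
  0.75770981]
[ 0.441 -0.231  0.103] [0.32085025 0.33767454 0.04379538 2.02154415 0.06672496 0.87211516
 0.59449003]
[ 0.452 -0.228  0.137] [0.25778771 0.37435318 0.04693911 1.90032392 0.14563426 1.09880145
 0.49892216]
gap 0.01040214452991266 F [1.81824198 0.27227681 2.36726602] [ 0.00178071 -0.00026202  0.00120499] 8.1333
```

```bash
python3 - <<'E'
from h import *
for t in (.1,.2,.3):
    p,q=pose(t); movel(p,q,.06); print(t,read_finger_gap(),np.round(read_ft_force(),1))
pause(1.2)
im=read_camera("wrist"); cv2.imwrite("pics/w2.png",im[:,:,::-1])
print([(np.round(d["at"]),d["confidence"]) for d in look_for("wrist","ball_a")],[(np.round(d["at"]),d["confidence"]) for d in look_for("wrist","emblem")])
im2=read_camera("top")[110:260,220:350]
print([(np.round(d["at"]),d["confidence"]) for d in look_for("top","ball_a")])
im2=cv2.resize(im2,None,fx=2.56,fy=2.56,interpolation=2); cv2.imwrite("pics/c2.png",np.hstack([im,np.zeros((384,288,3),np.uint8)+0]) [:, :512][:,:,::-1])
cv2.imwrite("pics/c2.png",np.hstack([im[:, 60:460],cv2.resize(im2,(333,384))])[:,:,::-1]); print(read_time_s())
E
```

```text
0.1 0.01054050340889887 [ 4.5 -0.5 -2.1]
0.2 0.01046888231836915 [ 7.3 -1.5 -2.7]
0.3 0.010531386634856135 [ 6.7 -1.3 -3.8]
[] []
[(array([288., 198.]), 0.45)]
11.1583
```

View pics/c2.png

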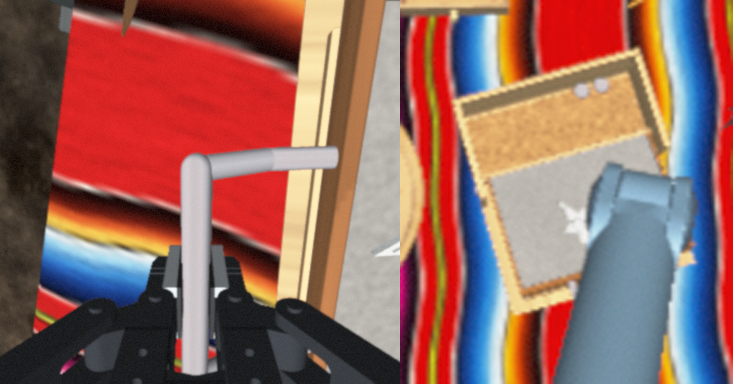

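Both balls are in the bin, at (582,90) and (600,86) in the crop, and the emblem is still on the board. Now I'll lower it, release and look again.

```bash
python3 - <<'E'
from h import *
for t in (.2,.1,.005):
    p,q=pose(t); movel(p,q,.06)
print(np.round(read_ft_force(),1))
move_gripper(.035)
p,q=pose(0); movel(p+[-.0,0,.06],q,.15)
q=quat(u); c=H0+u*.15+np.array([-u[1],u[0]])*.0
move_ptp([*c,.24],q)
P=camera_params("wrist"); im=read_camera("wrist"); cv2.imwrite("pics/w3.png",im[:,:,::-1])
json.dump({k:np.array(v).tolist() for k,v in P.items()},open("w3.json","w"))
for n,z in (("handle",.067),("ball_a",.02),("emblem",.045)):
    for f in ("look_for","tip_of"):
        print(n,f,[(np.round(d["at"]).tolist(),round(d["confidence"],2),np.round(w("wrist",d["at"],z,P),3).tolist()) for d in globals()[f]("wrist",n)][:4])
print(read_time_s(),read_eef_pos())
x0=150;y0=60
cv2.imwrite("pics/c3.png",cv2.resize(im[40:240,130:396],None,fx=3,fy=3,interpolation=2)[:,:,::-1])
E
```

```text
[ 7.5 -0.1 -1.8]
handle look_for [([255.0, 147.0], 0.81, [0.568, -0.165, 0.067])]
handle tip_of [([91.0, 178.0], 0.73, [0.435, -0.231, 0.067])]
ball_a look_for [([423.0, 241.0], 0.89, [0.775, -0.222, 0.02]), ([426.0, 219.0], 0.58, [0.767, -0.197, 0.02])]
ball_a tip_of [([424.0, 242.0], 0.72, [0.776, -0.223, 0.02]), ([427.0, 217.0], 0.67, [0.767, -0.195, 0.02])]
emblem look_for [([47.0, 328.0], 0.96, [0.401, -0.426, 0.045]), ([240.0, 158.0], 0.76, [0.559, -0.182, 0.045])]
emblem tip_of [([236.0, 152.0], 0.9, [0.554, -0.178, 0.045]), ([48.0, 323.0], 0.66, [0.402, -0.419, 0.045])]
14.7417 [ 0.57855324 -0.19195363  0.23926379]
```

View pics/c3.png

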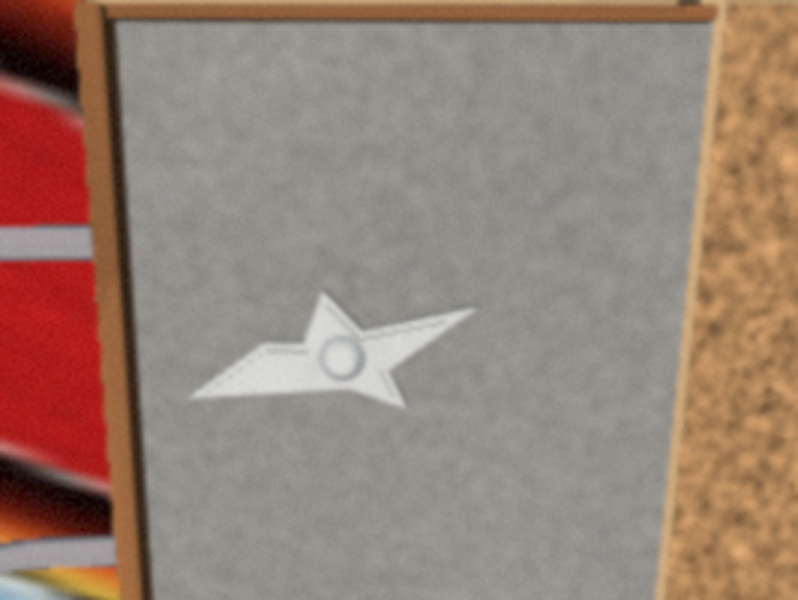

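The emblem lies on the board with its tips at crop (190,398) and (475,310). Its side points are at (322,292) and (405,407), and the boss is at (341,357). Next I'll rectify these to metric coordinates to plan the grasp.

```bash
python3 - <<'E'
from h import *
P=json.load(open("w3.json")); im=cv2.imread("pics/w3.png")
pts=dict(L=(190,398),Rt=(475,310),T=(322,292),B=(405,407),kL=(265,345),kT=(362,330),nB=(345,390),nR=(385,370),boss=(341,357))
W={}
for k,(a,b) in pts.items():
    z=.0505 if k!="boss" else .0585
    W[k]=w("wrist",(130+a/3,40+b/3),z,P)[:2]
y=W["Rt"]-W["L"]; print("len",np.linalg.norm(y),np.degrees(np.arctan2(y[1],y[0]))); y/=np.linalg.norm(y); x=np.array([y[1],-y[0]]); c=(W["Rt"]+W["L"])/2
print("c",c)
for k in W: print(k,np.round([1e3*(W[k]-c)@x,1e3*(W[k]-c)@y],1))
# contour extents by mask, min-area rect & best rotation of bounding box
g=im[40:240,130:396]; 
m=((g.min(2)>175)).astype(np.uint8); n,l,s,_=cv2.connectedComponentsWithStats(m)
i=l[119,113]; print("area",s[i])
cs,_=cv2.findContours((l==i).astype(np.uint8),0,1); p=max(cs,key=len)[:,0]
Q=np.array([w("wrist",(130+a,40+b),.0505,P)[:2] for a,b in p])
r=cv2.minAreaRect((Q*1000).astype(np.float32)); print(r)
for d in range(-16,17,4):
    t=np.arctan2(y[1],y[0])+np.radians(d); yy=np.array([np.cos(t),np.sin(t)]); xx=np.array([yy[1],-yy[0]])
    print(d,np.round([np.ptp(Q@xx)*1e3,np.ptp(Q@yy)*1e3],1))
np.save("Q.npy",Q)
E
```

```text
len 0.09203341858101702 33.13635663230212
c [ 0.55874415 -0.18116768]
L [  0. -46.]
Rt [ 0. 46.]
T [-19.    3.5]
B [22.7 17. ]
kL [ -8.8 -18.2]
kT [-4.4 11.5]
nB [11.9  0.8]
nR [ 9.6 14.5]
boss [0.1 3.7]
area [  65   98   92   38 1337]
((558.0982055664062, -179.52903747558594), (82.89319610595703, 33.42060470581055), 13.215141296386719)
-16 [35.  84.7]
-12 [36.5 86.3]
-8 [37.9 87.4]
-4 [39.  88.1]
0 [40.  88.4]
4 [40.7 88.2]
8 [41.3 87.6]
12 [41.7 86.6]
16 [41.8 85.2]
```

```bash
cat >> h.py <<'E'
c=np.array([.5587,-.1812]); ty=np.radians(18.8); Y=np.array([np.cos(ty),np.sin(ty)]); X=np.array([Y[1],-Y[0]])
G=c-.004*X-.0065*Y
U3=np.array([*u,0]); zb=-np.sin(.05)*U3+np.array([0,0,np.cos(.05)])
zs=.05-.05*((hinge[:2]-G)@u)   # board surface under grasp
qg=quat(X,-zb)
E
python3 - <<'E'
from h import *
print(G,zs,(hinge[:2]-G)@u)
g=lambda z:np.array([*G,zs])+zb*z
move_gripper(.048)
move_ptp(g(.08),qg); movel(g(.03),qg,.15)
print(np.round(read_qpos(),2)); f0=np.array(read_ft_force())
for z in np.arange(.025,.0149,-.001):
    movel(g(z),qg,.04); f=np.array(read_ft_force())-f0
    if abs(f[2])>2.5: break
print("contact z",z,f,read_time_s())
im=read_camera("wrist"); cv2.imwrite("pics/w4.png",im[:,:,::-1])
E
```

```text
[ 0.55125772 -0.17950813] 0.044986419087558044 0.1002716182488392
[ 0.09  0.45  0.21  1.93 -0.17  0.73 -0.84]
contact z 0.014999999999999993 [-3.1213646   1.72292295  7.75490822] 19.5417
```

View pics/w4.png

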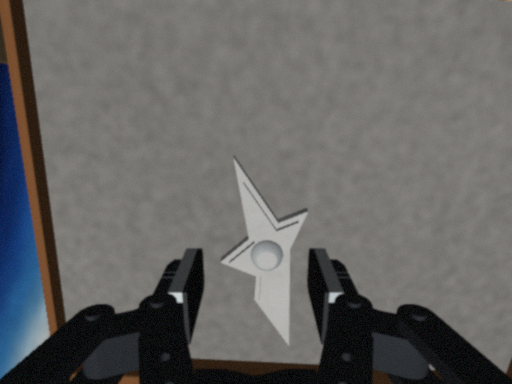

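```bash
python3 - <<'E'
from h import *
Rt=R.from_quat(read_tcp_rot()).as_matrix(); p=np.array(read_eef_pos()); P=camera_params("wrist")
for x in (-.011,.011):
    for y in (-.024,.024): print(x,y,np.round(proj("wrist",p+Rt@[x,y,.015],P)))
print("TCP floor",proj("wrist",p+Rt@[0,0,.012],P))
for n,px in dict(T=(222,261),nB=(290,249),Lt=(289,344),Rtip=(235,156),B=(307,211),boss=(267,256)).items():
    q=w("wrist",px,zs+(.013 if n=="boss" else .005),P); print(n,np.round(1e3*(Rt.T@(q-p)),1))
E
```

```text
-0.011 -0.024 [205. 288.]
-0.011 0.024 [308. 288.]
0.011 -0.024 [203. 246.]
0.011 0.024 [310. 246.]
TCP floor [256.63991417 270.9065648 ]
T [  5.3 -15.3  11.5]
nB [10.9 14.6 11.9]
Lt [-37.9  15.3   9.4]
Rtip [51.8 -8.8 13.9]
B [28.3 21.4 12.8]
boss [11.8  4.3  3.9]
```

```bash
python3 - <<'E'
from h import *
g=lambda z:np.array([*G,zs])+zb*z
movel(g(.0175),qg,.04); f0=np.array(read_ft_force())
move_gripper(0.0,50); print("gap",read_finger_gap(),np.array(read_ft_force())-f0)
movel(g(.0175)+[0,0,.10],qg,.12); print("gap",read_finger_gap())
im=read_camera("wrist")
top=read_camera("top"); t=tip_of("top","tray"); print([(d["at"],d["confidence"],w("top",d["at"],.009)) for d in t[:2]])
t0=w("top",t[0]["at"],.009)[:2]
move_ptp([*(t0),.2],quat(X)); 
P=camera_params("wrist"); im2=read_camera("wrist")
t=tip_of("wrist","tray"); print([(d["at"],d["confidence"],w("wrist",d["at"],.009,P)) for d in t[:2]],read_finger_gap(),read_time_s())
# tray outline from top camera: hsv tan ellipse
cv2.imwrite("pics/c5.png",cv2.resize(np.hstack([im2,top[120:250,110:240].repeat(1,0) if 0 else cv2.resize(top[120:250,110:240],(384,384))]),(784,336))[:,:,::-1])
E
```

```text
gap 0.026902912556730985 [-0.56658906 -0.61904719  7.59694282]
gap 0.02657130431989401
[([183.4, 182.2], 0.94, array([0.63656082, 0.19124742, 0.009     ]))]
[([246.0, 182.3], 0.61, array([0.6244955 , 0.19363751, 0.009     ]))] 0.027079786877314 22.8417
```

View pics/c5.png

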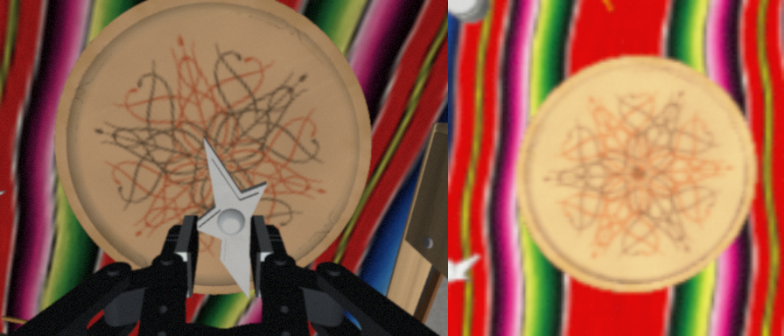

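The emblem is held level between the fingers. The tray's star centre is near top pixel (183.5,186.5), which agrees with the wrist estimate of (0.624, 0.193). I'll place it there.

```bash
python3 - <<'E'
from h import *
print(w("top",(183.5,186.5),.009))
t=np.array([.624,.192]); g=t-.004*X-.0065*Y; q=quat(X)
movel([*g,.05],q,.15); pause(.2); f0=np.array(read_ft_force())
for z in np.arange(.030,.0229,-.001):
    movel([*g,z],q,.04); f=np.array(read_ft_force())-f0
    if abs(f[2])>2.0: break
print("z",z,f)
move_gripper(.05); movel([*g,.12],q,.15)
move_ptp([g[0]-.03,g[1],.24],q); P=camera_params("wrist"); im=read_camera("wrist")
for n in ("emblem","tray"):
  d=tip_of("wrist",n); print(n,[(x["at"],x["confidence"],w("wrist",x["at"],.01,P)) for x in d[:3]])
top=read_camera("top")
cv2.imwrite("pics/c6.png",np.hstack([cv2.resize(im,(400,300)),cv2.resize(top[100:260,80:350],(400,300))])[:,:,::-1])
print([(x["at"],x["confidence"]) for x in look_for("top","ball_a")],read_time_s())
E
```

```text
[0.62083544 0.19054446 0.009     ]
z 0.026999999999999996 [0.33212772 0.25104397 2.92175408]
emblem [([4.5, 166.9], 0.3, array([0.49660246, 0.44427618, 0.01      ]))]
tray [([265.2, 129.8], 0.89, array([0.62184717, 0.19605494, 0.01      ]))]
[] 27.525
```

View pics/c6.png

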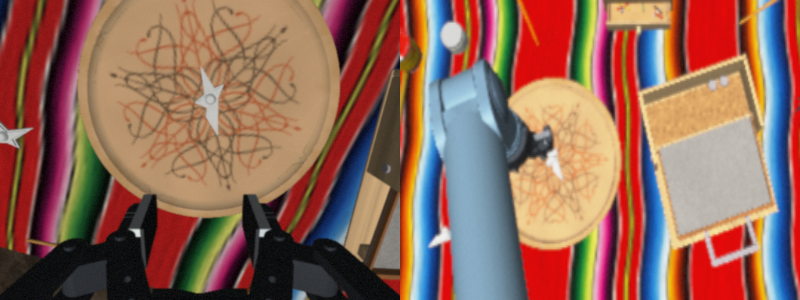

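```bash
python3 - <<'E'
from bench import *
sign_off(); print(read_time_s())
E
```

```text
the job is handed in; nothing more can be done
the job is handed in; nothing more can be done
```

The job is done and handed in at about 27.5 s of the 54 s allowed.

- **Balls:** I lifted the board by its bar to about 0.3 rad and both balls rolled into the bin. The gripper never touched them, and I let the board back down afterwards.
- **Emblem:** It stayed on the board during the lift. I then gripped it low across its points and set it down in the tray with about 3 N of contact force.

**Last checks:** The final pictures show:
- The emblem lies flat within a few millimetres of the tray centre.
- Both balls are in the bin.
- The board is down.
- The spare is still in place on the table.
- The gripper is clear of everything.

**Checks that failed or disagreed:**
- In those last pictures the networks missed the balls and found only the spare when asked for the emblem. I confirmed both by eye instead.
- Estimates of the tray centre differed by up to about 15 mm. I used the wrist-camera value (0.624, 0.192), which agreed with the star visible in the top picture.
- The finger gap read about 1.5 mm small on the bar.

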